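Tip the bolts out of a tall pot over the bin's rim

ROBOT

A 7-joint arm with a two-finger parallel gripper is mounted at the origin on the work surface. World frame = base frame: x ahead of the robot, y to its left, z up, the work surface at z = 0. Lengths are in m, angles in rad, forces in N, time in s.
With the tool pointing down it reaches from about 0.4 to 0.85 m from the base axis. Payload 4.5 kg.
Tool frame: the origin (TCP) lies between the finger pads; the fingertips stand 22 mm ahead of it and the grasp point (between the pads) lies 3 mm ahead of it (robot.tcp_to_tips is the distance from the TCP to the fingertips, in m); z points along the fingers, y is the line along which they close (so a half turn about z gives the same grasp; the last joint's range is limited). The gripper opens to 88 mm and grips with 3 to 60 N. Pads are 18 mm wide; open, the fingers measure 123 mm over their backs; the gripper's body (75 mm by 187 mm) begins 45 mm behind the grasp point.
Start: joints at [1.247, 0.689, -0.195, 1.565, 0.157, 0.902, -0.215], TCP at [0.219, -0.585, 0.261] pointing down, gripper open.
Joint ranges: [-3.01, 3.01], [-0.46, 2.08], [-1.47, 1.51], [0.13, 2.56], [-1, 4.14], [0.04, 2.09], [-2.66, 2.66]. Speed limits (rad/s): [2.57, 2.57, 3.14, 3.14, 3.14, 3.14, 3.14].

INTERFACE

Orientations are given as a rotation vector (axis times angle).
In Python, from workcell import robot, read_camera, calibration, cut_out gives the robot as it stands.
- The arm moves only by the tool move_arm, never from a script. Its argument "targets" is a list of rows, each an object of numbers: "tx", "ty", "tz": the shift along the tool's x, y, z in units of 40 mm (1.0 is 40 mm); "rx", "ry", "rz": the turn, a rotation vector about the tool's x, y, z in units of 10 degrees (1.0 is 10 degrees). In form: [{"tx": .., "ty": .., "tz": .., "rx": .., "ry": .., "rz": ..}, ...]. A call has 1 to 12 rows; each row is the pose to reach, as a shift and turn from the pose commanded when the call began, along the tool's axes at that moment; what a row does not reach only later rows make up. A row lasts 1/8 s, in which the tool goes at most 62.5 mm and 10.7 degrees, less where a joint would pass 70% of its speed; a pose out of reach is approached as far as the arm can. A call with a gripper value outside its range is refused whole. "grip" is the opening, from 0 (shut) to 1 (fully open), set as the call begins (left out, the last holds). The fingers move at their own pace and stop on an object; "squeeze" is the grip in N (left out, the last holds). Time passes only in rows, so rows that repeat a pose let the fingers close. It gives the time, the measured TCP pose, the force, the opening and the grip force at its end, in the units of the state.
- robot.state(): the state, without advancing time (a new reading comes with each control period).
- read_camera(name): name is "scene" or "top" or "wrist"; returns the picture (420x560x3 uint8, blue, green, red); there is no depth.
- calibration(name): a dict with "intrinsics" (3x3 intrinsics, pixels), "eye" and "attitude" of the camera in the world; the wrist camera has in their place "mount" (4x4, takes a point from camera to tool coordinates, whose origin is the TCP and whose axes are the flange's). Camera axes: x right, y down, z forward; pixel columns grow to the right and rows downward; lengths in m; the calibration is good to about 2 mm. A picture is of the moment at which its call begins: read the wrist's pose just before it. calibration takes no time and is no camera call.
- robot.sign_off(): hands the job in; it is judged then, once.
Trained networks look in the newest picture that a camera, given by its name, has taken for a name from the list of things; names that differ only in an ending like _2 or _b are one class to them, and where a whole thing is asked for, a point or a joint stands for the part that bears it (a point fixed in the world has none). Each returns a list of dicts, best first, with "conf" (0 to 1); they miss things now and then, are a little off and sometimes report something else, mostly with a low value. They report only what shows in the picture. A call takes as long as a camera call.
- cut_out(camera, thing): "pixels" (420x560 bool, what is visible of it) and "bbox" ([centre column, centre row, width, height] in pixels, round what is visible of it).
The state is a dict: "time": time; "joint_pos": joint angles; "dq": joint speeds; "joint_torque": joint torques, N m; "ee_pos": TCP position; "eef_rot": TCP orientation; "wrist_force": force on the tool from outside, world axes, zero at the start; "ft_torque": the same for the moment, N m; "opening": opening from 0.0 (shut) to 1.0 (fully open); "grip_force": force on a finger pad.
Only numpy, scipy, OpenCV 4.12 (cv2) and the standard library are available. Lean on these libraries where they do the work, as an engineer would, in place of code of your own. Each camera call takes 0.05 s, during which the arm holds its last target. There are 200 camera calls.

TASK

Empty the tall aluminium pot of its three bolts into the sheet-steel bin: lean the pot with its foot on the table and its open mouth over the bin's right-hand long rim and let go of it there, then take it again in its lower half and lift the foot, the pot still resting on the rim, until it points mouth-down and all three bolts have slid out into the bin. Then lower the foot back onto the table, leave the empty pot leaning at rest on the same rim as before, and leave the other things on the table where they are.

Things in the scene. Friction and masses are not known exactly. Their poses are not given: they have to be found in the camera images.
- pot: The tall pot: 200 mm of 50 x 50 mm square aluminium box section, 3 mm wall, 3 mm bottom plate, open top. Starts upright on the table. 0.26 to 0.43 kg empty, bolts 0.2 kg more. Origin: centre of its foot's underside; z runs from foot to mouth, x and y are square to its flat sides. Its friction is about 0.6: leaning at 30 to 60 degrees its foot does not slip.
- pot_mouth (a point): Centre of the pot's open mouth, 200 mm along z from the pot's origin. Same axes as the pot.
- bin: Open grey bin of 3 mm sheet, 300 (x) by 200 (y) mm, 100 mm high, screwed to the table, immovable. Its rim is a bright round bar of 12 mm diameter, centre line on the 300 x 200 outline, 94 mm up. Floor 3 mm up. Lugs 13 mm high reach 36 mm beyond the short sides. Origin: centre of its underside; x runs ahead along its long sides, y to the robot's left. Turned by up to 0.25 rad.
- bin_rim (a point): Middle of the bin's right-hand long rim (y = -100 mm in the bin's frame, the side where the pot starts), at the top of the bar, 100 mm above the table. Axes as the bin's: x along the rim, y across it into the bin. But for the pot itself, the table is free for 150 mm to the right of this point and 60 mm either way along the rim.
- bolt1: One of three alike smooth steel M12 hexagon bolts, 67.5 mm long: head 18 mm across flats, 7.5 mm thick, shank 12 mm diameter, 68 g, friction 0.3. It starts standing on its head on the pot's inner floor. Origin: centre of the head's outer face; z towards the shank's end. The bolts slide out once the pot points 25 to 35 degrees mouth-down.
- bolt2: The second bolt, as bolt1.
- bolt3: The third bolt, as bolt1.
- brush: Bystander: wire brush with a wooden handle, 270 mm long, 35 mm high, lying between the robot and the work. Origin on its underside near the middle, x along it.
- magnet_square: Bystander: flat triangular magnetic welding square, 95 mm legs, 17 mm thick, lying beyond the work. Origin at its square corner, on the underside.
- chipping_hammer: Bystander: chipping hammer 240 mm long, 28 mm high, head 155 mm across, lying to the right. Origin on its underside in mid-handle, x towards the head.
- tin: Bystander: closed round tin, 88 mm diameter, 76 mm high. Origin: centre of its underside.

How it is judged:
By the outcome, as a careful person would: the job done as asked, in the order asked, and still so for the second after the job is handed in, with the robot touching nothing.
It also fails if it takes over 58 s, if anything falls off the work surface, if the arm or the gripper's body presses on something with over 40 N, if the wrist force passes 120 N, or if a joint passes its speed limit or range.

## Working session

There is one attempt and no reset: what is moved stays moved. The work goes in short steps, Python scripts to look and compute and a tool call to move; the robot and the scene stay as the last step left them, time stands still between calls to the robot, and variables do not carry over. Pictures are saved under pics/ and viewed, at most 10 in all, crops included, and the job is handed in when it is done.

Besides the shell and the picture viewer there is one more tool, called in YAML: its name, and indented under it one key for each argument. move_arm: Moves the arm, as the interface text tells. Its arguments: {"type":"object","properties":{"targets":{"type":"array","items":{"type":"object","properties":{"tx":{"type":"number"},"ty":{"type":"number"},"tz":{"type":"number"},"rx":{"type":"number"},"ry":{"type":"number"},"rz":{"type":"number"}}}},"grip":{"type":"number"},"squeeze":{"type":"number"}},"required":["targets"]}

```bash
mkdir -p pics; ls; cat > h.py <<'E'
import numpy as np, cv2
from scipy.spatial.transform import Rotation as R
from workcell import robot, read_camera, calibration, cut_out
def cam(name):
    c=calibration(name); K=np.array(c["intrinsics"])
    if "eye" in c:
        A=np.array(c["attitude"]); A=A if A.shape==(3,3) else R.from_rotvec(A).as_matrix()
        return K,np.array(c["eye"]),A
    s=robot.state(); T=np.array(c["mount"]); Rt=R.from_rotvec(s["eef_rot"]).as_matrix()
    return K,np.array(s["ee_pos"])+Rt@T[:3,3],Rt@T[:3,:3]
def toplane(C,px,z):
    K,e,A=C; d=np.c_[np.atleast_2d(px),np.ones(len(np.atleast_2d(px)))]@np.linalg.inv(K).T@A.T
    return e+d*((z-e[2])/d[:,2])[:,None]
def proj(C,p):
    K,e,A=C; q=(np.atleast_2d(p)-e)@A@K.T; return q[:,:2]/q[:,2:]
E
python3 - <<'E'
from h import *
for n in ("top","scene"):
    print(n,calibration(n)); im=read_camera(n); cv2.imwrite(f"pics/{n}0.png",im)
    C=cam(n)
    for t in ("pot","bin","brush","magnet_square","chipping_hammer","tin"):
        r=cut_out(n,t)
        for d in r[:2]:
            print(t,round(d["conf"],2),np.round(d["bbox"],1), np.round(toplane(C,d["bbox"][:2],0.0),3))
print(robot.state())
E
```

```text
pics
top {'intrinsics': array([[521.54488507,   0.        , 283.01246955],
       [  0.        , 521.54488507, 207.24764626],
       [  0.        ,   0.        ,   1.        ]]), 'eye': array([ 0.46861612, -0.12792663,  1.23627683]), 'attitude': array([-2.18645621,  2.20669074, -0.0854426 ])}
pot 0.86 [353.9 200.   35.8  28. ] [[ 0.562 -0.316  0.   ]]
bin 0.73 [131.2 199.4 121.6 160.9] [[0.568 0.213 0.   ]]
brush 0.98 [284.2 281.4  22.3 118.4] [[ 0.371 -0.148  0.   ]]
magnet_square 0.97 [241.4 113.8  36.9  52.7] [[ 0.772 -0.049  0.   ]]
chipping_hammer 0.68 [405.  196.6  64.3 106.1] [[ 0.569 -0.438  0.   ]]
chipping_hammer 0.63 [239.8 115.1  36.   50.2] [[ 0.769 -0.045  0.   ]]
tin 0.83 [377.5 284.9  42.7  38.5] [[ 0.361 -0.368  0.   ]]
tin 0.58 [284.9 281.4  26.  118.4] [[ 0.371 -0.149  0.   ]]
scene {'intrinsics': array([[494.54752017,   0.        , 278.10045808],
       [  0.        , 494.54752017, 210.84354074],
       [  0.        ,   0.        ,   1.        ]]), 'eye': array([1.01912609, 0.44689749, 1.02091717]), 'attitude': array([-0.94046229, -2.59794905,  0.95029506])}
pot 0
[... 373 characters left out ...]
]]
{'time': 0.7, 'joint_pos': array([ 1.24675951,  0.68902627, -0.19459553,  1.56528199,  0.15733502,
        0.90247252, -0.21509074]), 'dq': array([-0.00130449, -0.0011488 , -0.00103861,  0.00073343, -0.00042042,
       -0.0010876 , -0.00026664]), 'joint_torque': array([-7.21695833e-04, -5.27366602e+01, -1.26705464e+00, -1.53721672e+01,
       -5.18671679e-02, -7.30168322e-04,  3.77916876e-05]), 'ee_pos': array([ 0.21893768, -0.58544837,  0.26079349]), 'eef_rot': array([3.09123373e+00, 5.59132939e-01, 3.62890257e-05]), 'wrist_force': array([-0.24992206, -0.28616296,  0.26349618]), 'ft_torque': array([-0.01920711,  0.0042844 , -0.03821437]), 'grip_force': 0.0, 'opening': 0.9999242517703699}
```

View pics/top0.png

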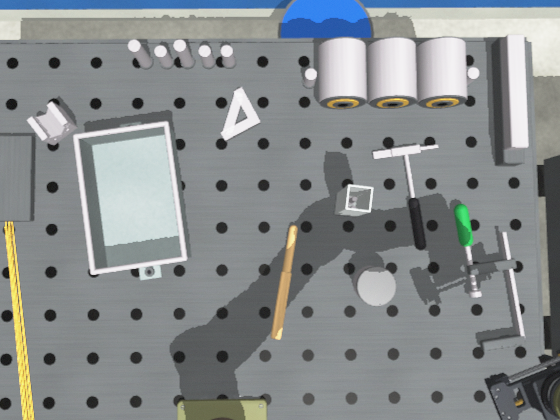

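View pics/scene0.png

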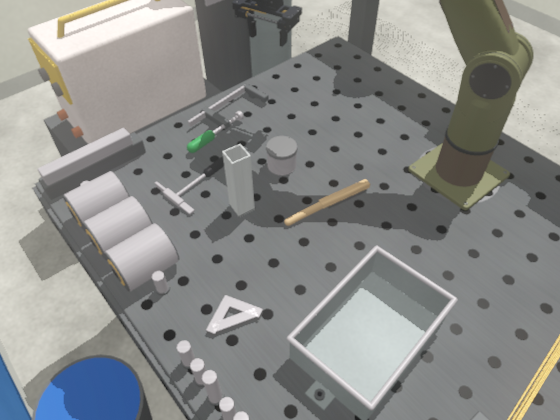

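```bash
python3 - <<'E'
from h import *
print([a for a in dir(robot) if a[0]!='_'], robot.tcp_to_tips)
im=read_camera("top"); C=cam("top")
m=cut_out("top","bin")[0]["pixels"]
# rim: extents of mask as rotated rect / quad
c=max(cv2.findContours(m.astype(np.uint8),cv2.RETR_EXTERNAL,cv2.CHAIN_APPROX_NONE)[0],key=cv2.contourArea)
print("hull quad",cv2.approxPolyDP(cv2.convexHull(c),8,True)[:,0].tolist())
# hand-read corners (rim bar centre), z=.1
px=np.array([[77,136],[166,125],[184,259],[94,271]],float)
W=toplane(C,px,.097); print("bin corners",W.round(3).tolist())
print("sides",[round(float(np.linalg.norm(W[i]-W[(i+1)%4])),3) for i in range(4)])
print("centre",W.mean(0).round(3)); v=W[1]-W[2]; print("yaw",np.arctan2(v[1],v[0])); v=W[0]-W[3]; print("yaw",np.arctan2(v[1],v[0]))
m=cut_out("top","pot")[0]["pixels"]
big=cv2.resize(im[165:235,320:400],None,fx=8,fy=8,interpolation=cv2.INTER_CUBIC); cv2.imwrite("pics/potc.png",np.hstack([big,]))
g=cv2.resize(im[110:280,60:200],None,fx=3.5,fy=3.5,interpolation=cv2.INTER_CUBIC); cv2.imwrite("pics/binc.png",g)
b=np.zeros((max(big.shape[0],g.shape[0]),640,3),np.uint8)
print(big.shape,g.shape)
E
python3 - <<'E'
import cv2,numpy as np
a=cv2.imread("pics/potc.png"); b=cv2.imread("pics/binc.png")
a=cv2.resize(a,(320,280)); o=np.zeros((600,800+10,3),np.uint8)[:,:800]
o[:280,:320]=a; o[:b.shape[0],310:310+b.shape[1]]=b[:600,:490]
cv2.imwrite("pics/crop1.png",o)
E
```

```text
['IKError', 'sign_off', 'state', 'tcp_to_tips'] 0.022
hull quad [[167, 121], [191, 255], [160, 278], [93, 274], [74, 135]]
bin corners [[0.701, 0.306, 0.097], [0.724, 0.111, 0.097], [0.43, 0.071, 0.097], [0.406, 0.265, 0.097]]
sides [0.196, 0.297, 0.195, 0.298]
centre [0.565 0.188 0.097]
yaw 0.13574483418994165
yaw 0.13791678555906714
(560, 640, 3) (595, 490, 3)
```

View pics/crop1.png

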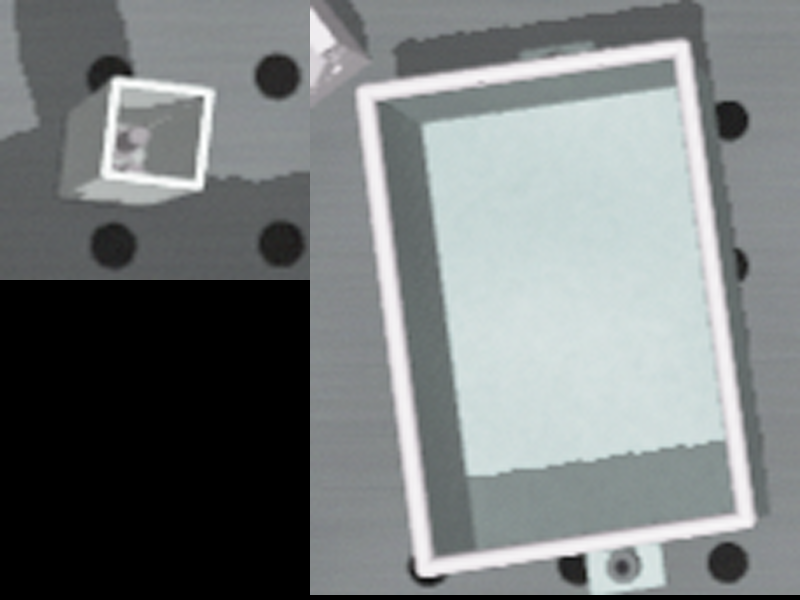

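```bash
python3 - <<'E'
from h import *
C=cam("top")
W=toplane(C,[[75.7,136.3],[166.9,123.1],[184.9,259.1],[93.4,272.3]],.094)
print("sides",[round(float(np.linalg.norm(W[i]-W[(i+1)%4])),3) for i in range(4)])
v=W[1]-W[2]; u=W[0]-W[3];print("yaw",np.arctan2(v[1],v[0]),np.arctan2(u[1],u[0])); print("rim mid",(W[1]+W[2])/2,"centre",W.mean(0))
P=toplane(C,np.array([[110,77],[215,90],[204,190],[102,178]])/4+[320,165],.2)
print(P.round(4).tolist(),P.mean(0)); print([round(float(np.linalg.norm(P[i]-P[(i+1)%4])),3) for i in range(4)])
for a,b in((0,3),(1,2)):
    d=P[a]-P[b];print("potyaw",np.arctan2(d[1],d[0]))
for a,b in((0,1),(3,2)):
    d=P[a]-P[b];print("potyaw",np.arctan2(d[1],d[0])-np.pi/2)
Rt=R.from_rotvec(robot.state()["eef_rot"]).as_matrix();print(Rt.round(3),np.array(calibration("wrist")["mount"]).round(3))
yaw=.137
E
```

```text
sides [0.202, 0.302, 0.199, 0.301]
yaw 0.1337064845272947 0.14213237334360812
rim mid [0.57920827 0.08941032 0.094     ] centre [0.56555972 0.18880402 0.094     ]
[[0.5788, -0.2731, 0.2], [0.5718, -0.3256, 0.2], [0.5218, -0.3191, 0.2], [0.5282, -0.2682, 0.2]] [ 0.55015303 -0.29650359  0.2       ]
[0.053, 0.05, 0.051, 0.051]
potyaw -0.09622080838757927
potyaw -0.1298560172066534
potyaw -0.1317781519128396
potyaw -0.1260220287261502
[[ 0.937  0.35   0.   ]
 [ 0.35  -0.937 -0.   ]
 [ 0.     0.    -1.   ]] [[ 0.001 -0.946 -0.323  0.084]
 [ 1.     0.001  0.     0.   ]
 [ 0.    -0.323  0.946 -0.124]
 [ 0.     0.     0.     1.   ]]
```

move_arm:
  targets:
    - {"tx": 2.57, "ty": -0.97, "rz": -1.57}
    - {"tx": 5.14, "ty": -1.94, "rz": -3.13}
    - {"tx": 7.7, "ty": -2.9, "rz": -4.7}
    - {"tx": 10.28, "ty": -3.87, "rz": -6.26}
    - {"tx": 10.28, "ty": -3.87, "rz": -6.26}
    - {"tx": 10.28, "ty": -3.87, "rz": -6.26}
    - {"tx": 10.28, "ty": -3.87, "rz": -6.26}
    - {"tx": 10.28, "ty": -3.87, "rz": -6.26}
    - {"tx": 10.28, "ty": -3.87, "rz": -6.26}
    - {"tx": 10.28, "ty": -3.87, "rz": -6.26}
  grip: 1.0
  squeeze: 40

```text
$.targets[0]: bad value
```

move_arm:
  targets:
    - {"tx": 2.57, "ty": -0.97, "tz": 0, "rx": 0, "ry": 0, "rz": -1.57}
    - {"tx": 5.14, "ty": -1.94, "tz": 0, "rx": 0, "ry": 0, "rz": -3.13}
    - {"tx": 7.7, "ty": -2.9, "tz": 0, "rx": 0, "ry": 0, "rz": -4.7}
    - {"tx": 10.28, "ty": -3.87, "tz": 0, "rx": 0, "ry": 0, "rz": -6.26}
    - {"tx": 10.28, "ty": -3.87, "tz": 0, "rx": 0, "ry": 0, "rz": -6.26}
    - {"tx": 10.28, "ty": -3.87, "tz": 0, "rx": 0, "ry": 0, "rz": -6.26}
    - {"tx": 10.28, "ty": -3.87, "tz": 0, "rx": 0, "ry": 0, "rz": -6.26}
    - {"tx": 10.28, "ty": -3.87, "tz": 0, "rx": 0, "ry": 0, "rz": -6.26}
    - {"tx": 10.28, "ty": -3.87, "tz": 0, "rx": 0, "ry": 0, "rz": -6.26}
  grip: 1.0
  squeeze: 40

```text
time: 1.98
ee_pos: [0.5494, -0.2969, 0.2605]
eef_rot: [-2.351, -2.084, 0.002]
wrist_force: [0.0, 0.0, 0.3]
opening: 1.002
grip_force: 0.0
```

```bash
cat >> h.py <<'E'
def units(Tgt_p,Tgt_R,st=None):
    "tool-frame move in units to reach world pose from measured pose"
    s=st or robot.state(); R0=R.from_rotvec(s["eef_rot"]).as_matrix()
    t=R0.T@(np.array(Tgt_p)-s["ee_pos"])/.04; r=R.from_matrix(R0.T@Tgt_R).as_rotvec(degrees=True)/10
    return np.r_[t,r]
E
python3 - <<'E'
from h import *
import itertools
from scipy.optimize import least_squares
s=robot.state(); print(s["joint_pos"].round(3),s["ee_pos"],s["eef_rot"])
C=cam("wrist"); im=read_camera("wrist"); cv2.imwrite("pics/w1.png",im)
for d in cut_out("wrist","pot")[:2]: print(d["conf"],d["bbox"])
data=[([1.24675951,0.68902627,-0.19459553,1.56528199,0.15733502,0.90247252,-0.21509074],[.21893768,-.58544837,.26079349],[3.09123373,.559132939,3.6e-5]),(s["joint_pos"],s["ee_pos"],s["eef_rot"])]
rx=lambda ax,a:R.from_euler(ax,a).as_matrix()
def fk(q,sg,p):
    d1,d3,d5,d7,o1,o7,e=p
    T=rx('z',sg[0]*q[0]+o1); x=np.array([0,0,d1])
    T=T@rx('y',q[1])@rx('z',sg[1]*q[2]); x=x+T@[e,0,d3]
    T=T@rx('y',q[3]); x=x+T@[-e,0,0]
    T=T@rx('z',sg[2]*q[4]); x=x+T@[0,0,d5]
    T=T@rx('y',q[5])@rx('z',sg[3]*q[6]+o7); x=x+T@[0,0,d7]
    return x,T
res=[]
for sg in itertools.product((1,-1),repeat=4):
  for o1 in (0,1.57,3.14,-1.57):
   for o7 in (0,1.57,3.14,-1.57):
    def f(p):
        o=[]
        for q,x,r in data:
            X,T=fk(q,sg,p); o+=[*(X-x)*5,*(T-R.from_rotvec(r).as_matrix()).ravel()]
        return o
    L=least_squares(f,[.3,.42,.4,.2,o1,o7,0]); res.append((L.cost,sg,L.x.round(3).tolist()))
res.sort(key=lambda a:a[0])
for r in res[:5]: print(r)
E
```

```text
[ 0.673  0.716 -0.462  1.558  0.368  0.955 -0.027] [ 0.54939726 -0.29688257  0.26049178] [-2.35093048e+00 -2.08387789e+00  2.21781442e-03]
0.87 [286.5, 210.2, 83.2, 121.3]
(np.float64(6.899707100753991e-09), (-1, -1, -1, -1), [-12.342, -0.553, -0.884, -12.303, -0.058, 1.513, 1.187])
(np.float64(6.899707100758053e-09), (-1, -1, -1, -1), [-12.342, -0.553, -0.884, -12.303, -0.058, 1.513, 1.187])
(np.float64(6.899707100759734e-09), (-1, -1, -1, -1), [-12.342, -0.553, -0.884, -12.303, -0.058, -4.771, 1.187])
(np.float64(6.8997071007599075e-09), (-1, -1, -1, -1), [-12.342, -0.553, -0.884, -12.303, -0.058, 1.513, 1.187])
(np.float64(6.899707100762402e-09), (-1, -1, -1, -1), [-12.342, -0.553, -0.884, -12.303, -0.058, -4.771, 1.187])
```

View pics/w1.png

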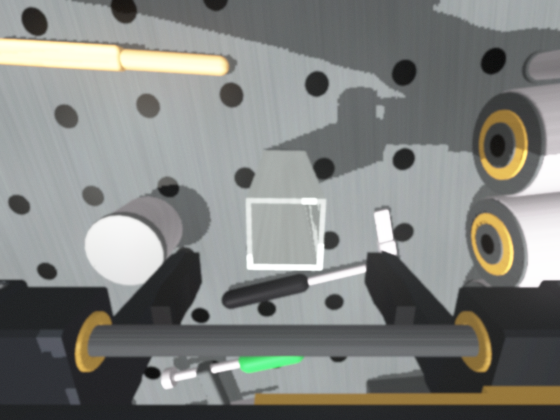

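```bash
python3 - <<'E'
from h import *
C=cam("wrist")
P=toplane(C,[[246,198],[327,199],[323,271],[247,270]],.2)
print(P.round(4).tolist(),P.mean(0).round(4)); print([round(float(np.linalg.norm(P[i]-P[(i+1)%4])),4) for i in range(4)])
for a,b in((1,0),(2,3)): d=P[a]-P[b]; print(np.arctan2(d[1],d[0]))
for a,b in((0,3),(1,2)): d=P[a]-P[b]; print(np.arctan2(d[1],d[0])-1.571)
s=robot.state();Rt=R.from_rotvec(s["eef_rot"]).as_matrix(); print(Rt.round(3))
y=-.115
# desired: tool y = along pot x
u=np.array([np.cos(y),np.sin(y),0]); z=np.array([0,0,-1.]); Rd=np.c_[np.cross(u,z),u,z]
m=P.mean(0);print(units([m[0],m[1],.17],Rd).round(3))
E
```

```text
[[0.5283, -0.2696, 0.2], [0.5785, -0.2764, 0.2], [0.5719, -0.3272, 0.2], [0.5208, -0.3202, 0.2]] [ 0.5499 -0.2983  0.2   ]
[0.0506, 0.0512, 0.0515, 0.0512]
-0.1348602552463062
-0.13661841057114718
-0.1477933278468624
-0.12903314422289247
[[ 0.123  0.992 -0.002]
 [ 0.992 -0.123 -0.001]
 [-0.002 -0.001 -1.   ]]
[ 0.013  0.042  2.263 -0.008  0.009 -0.048]
```

move_arm:
  targets:
    - {"tx": 0, "ty": 0.03, "tz": 1.2, "rx": 0, "ry": 0, "rz": 0.06}
    - {"tx": 0, "ty": 0.03, "tz": 2.26, "rx": 0, "ry": 0, "rz": 0.06}
    - {"tx": 0, "ty": 0.03, "tz": 2.26, "rx": 0, "ry": 0, "rz": 0.06}
    - {"tx": 0, "ty": 0.03, "tz": 2.26, "rx": 0, "ry": 0, "rz": 0.06}
  grip: 1.0

```text
time: 2.58
ee_pos: [0.5514, -0.2978, 0.1719]
eef_rot: [2.362, 2.068, 0.001]
wrist_force: [0.1, -0.2, 0.6]
opening: 1.002
grip_force: 0.0
```

move_arm:
  targets:
    - {"tx": 0, "ty": 0, "tz": 0, "rx": 0, "ry": 0, "rz": 0}
    - {"tx": 0, "ty": 0, "tz": 0, "rx": 0, "ry": 0, "rz": 0}
    - {"tx": 0, "ty": 0, "tz": 0, "rx": 0, "ry": 0, "rz": 0}
    - {"tx": 0, "ty": 0, "tz": 0, "rx": 0, "ry": 0, "rz": 0}
    - {"tx": 0, "ty": 0, "tz": 0, "rx": 0, "ry": 0, "rz": 0}
  grip: 0.3
  squeeze: 50

```text
time: 3.2
ee_pos: [0.5511, -0.2966, 0.1706]
eef_rot: [2.362, 2.071, -0.0]
wrist_force: [-1.2, -0.6, 2.9]
opening: 0.564
grip_force: 50.0
```

```bash
cat >> h.py <<'E'
YB=.138; M=np.array([.5792,.0894,0]); ex=np.array([np.cos(YB),np.sin(YB),0]); ey=np.array([-np.sin(YB),np.cos(YB),0]); up=np.array([0,0,1.])
def Rtool(phi): # phi: tilt toward body +ey (deg); 0 = down
    p=np.radians(phi); z=-np.cos(p)*up-np.sin(p)*ey; return np.c_[np.cross(ex,z),ex,z]
def pos(n,z,l=0): return M+n*ey+l*ex+z*up
E
python3 - <<'E'
from h import *
s=robot.state(); print(s["wrist_force"])
p=np.array(s["ee_pos"])
for t in (p+[0,0,.05],):print(units(t,R.from_rotvec(s["eef_rot"]).as_matrix(),s).round(2))
a=.1025
print(units(pos(-a-.0235,.2206),Rtool(0),s).round(2),pos(-a-.0235,.22))
E
```

```text
[-1.18579642 -0.62489523  2.87449263]
[-0.    0.   -1.25  0.    0.    0.  ]
[ 6.62  0.28 -1.25  0.    0.   -1.54] [ 0.59653286 -0.03540213  0.22      ]
```

move_arm:
  targets:
    - {"tx": 0, "ty": 0, "tz": -0.6, "rx": 0, "ry": 0, "rz": 0}
    - {"tx": 0, "ty": 0, "tz": -1.25, "rx": 0, "ry": 0, "rz": 0}
    - {"tx": 1, "ty": 0.05, "tz": -1.25, "rx": 0, "ry": 0, "rz": -0.2}
    - {"tx": 2, "ty": 0.1, "tz": -1.25, "rx": 0, "ry": 0, "rz": -0.5}
    - {"tx": 3, "ty": 0.15, "tz": -1.25, "rx": 0, "ry": 0, "rz": -0.8}
    - {"tx": 4, "ty": 0.2, "tz": -1.25, "rx": 0, "ry": 0, "rz": -1.1}
    - {"tx": 5, "ty": 0.25, "tz": -1.25, "rx": 0, "ry": 0, "rz": -1.4}
    - {"tx": 6, "ty": 0.28, "tz": -1.25, "rx": 0, "ry": 0, "rz": -1.54}
    - {"tx": 6.62, "ty": 0.28, "tz": -1.25, "rx": 0, "ry": 0, "rz": -1.54}
    - {"tx": 6.62, "ty": 0.28, "tz": -1.25, "rx": 0, "ry": 0, "rz": -1.54}

```text
time: 4.45
ee_pos: [0.5961, -0.032, 0.2195]
eef_rot: [-2.055, -2.372, -0.001]
wrist_force: [-0.8, 0.9, -5.3]
opening: 0.564
grip_force: 50.0
```

```bash
python3 - <<'E'
from h import *
s=robot.state(); print(s["joint_pos"].round(3),s["wrist_force"],s["ft_torque"],s["grip_force"],s["opening"])
print(units(pos(-.126,.1706),Rtool(0),s).round(3))
cv2.imwrite("pics/top2.png",read_camera("top")); cv2.imwrite("pics/w2.png",read_camera("wrist"))
E
```

```text
[ 0.251  0.736 -0.485  1.685  0.434  0.831 -0.281] [-0.7914185   0.92453063 -5.28311629] [-0.06953025 -0.12536741  0.01327153] 49.99616819433868 0.5644181987845802
[-0.089 -0.     1.222 -0.008 -0.015  0.029]
```

View pics/w2.png

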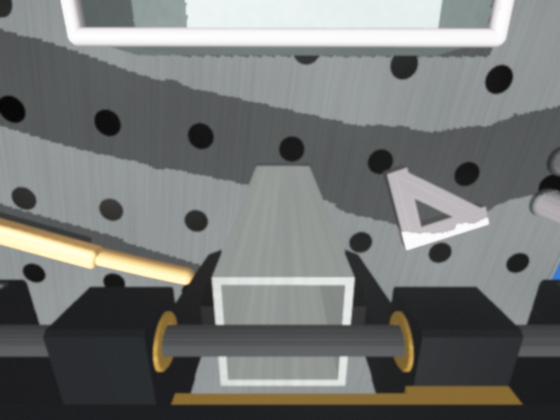

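```bash
python3 - <<'E'
from h import *
C=cam("wrist"); s=robot.state()
for px,z in (([[75,36],[497,38]],.094),([[255,167],[310,167]],.049)):
    P=toplane(C,px,z); print([( (p-M)@ex, (p-M)@ey) for p in P], np.arctan2(*(P[1]-P[0])[[1,0]]))
print("tcp n",(s["ee_pos"]-M)@ey)
E
```

```text
[(np.float64(-0.15050472504330464), np.float64(0.0005277979349422436)), (np.float64(0.15199849740789248), np.float64(-0.0005252113350031571))] 0.13451902876191354
[(np.float64(-0.02826935001681493), np.float64(-0.10384348930859343)), (np.float64(0.024699821679949312), np.float64(-0.10376636055103645))] 0.1394561055152596
tcp n -0.12697548910508058
```

move_arm:
  targets:
    - {"tx": -0.03, "ty": 0, "tz": 0.6, "rx": 0, "ry": 0, "rz": 0.02}
    - {"tx": -0.03, "ty": 0, "tz": 1.1, "rx": 0, "ry": 0, "rz": 0.02}
    - {"tx": -0.03, "ty": 0, "tz": 1.21, "rx": 0, "ry": 0, "rz": 0.02}
    - {"tx": -0.03, "ty": 0, "tz": 1.21, "rx": 0, "ry": 0, "rz": 0.02}

```text
time: 5.05
ee_pos: [0.5968, -0.038, 0.172]
eef_rot: [2.069, 2.364, -0.001]
wrist_force: [0.3, 0.5, -5.1]
opening: 0.563
grip_force: 50.0
```

move_arm:
  targets:
    - {"tx": 0.375, "ty": 0, "tz": -0.035, "rx": 0, "ry": -0.5, "rz": 0}
    - {"tx": 0.75, "ty": 0, "tz": -0.037, "rx": 0, "ry": -1.0, "rz": 0}
    - {"tx": 1.12, "ty": 0, "tz": -0.01, "rx": 0, "ry": -1.5, "rz": 0}
    - {"tx": 1.49, "ty": 0, "tz": 0.06, "rx": 0, "ry": -2.0, "rz": 0}
    - {"tx": 1.86, "ty": 0, "tz": 0.15, "rx": 0, "ry": -2.5, "rz": 0}
    - {"tx": 1.86, "ty": 0, "tz": 0.15, "rx": 0, "ry": -2.5, "rz": 0}

```text
time: 5.8
ee_pos: [0.5875, 0.0421, 0.166]
eef_rot: [1.827, 2.104, -0.399]
wrist_force: [0.1, -0.3, -4.9]
opening: 0.563
grip_force: 50.0
```

```bash
python3 - <<'E'
from h import *
s=robot.state(); print(s["joint_pos"].round(3),s["wrist_force"],s["ft_torque"],s["grip_force"],s["opening"])
print(((s["ee_pos"]-M)@ey),s["ee_pos"][2]); a=np.radians(45)
print(units(pos(-.1035-.0235*np.cos(a)+.1706*np.sin(a),.1706*np.cos(a)+.0235*np.sin(a)),Rtool(45),s).round(3), units(s["ee_pos"],Rtool(25),s).round(3))
E
```

```text
[-0.298  0.812 -0.116  1.768  0.721  0.818 -0.812] [ 0.10764982 -0.28918744 -4.94102598] [ 0.65942406 -0.03358122  0.04256158] 49.996018689125776 0.5627212014919226
-0.04797329816834782 0.1659656396447837
[ 1.401 -0.041  0.145  0.019 -2.026  0.009] [ 0.     0.     0.     0.017 -0.026  0.012]
```

move_arm:
  targets:
    - {"tx": 0.35, "ty": -0.01, "tz": -0.02, "rx": 0, "ry": -0.5, "rz": 0}
    - {"tx": 0.7, "ty": -0.02, "tz": 0.01, "rx": 0, "ry": -1.0, "rz": 0}
    - {"tx": 1.05, "ty": -0.03, "tz": 0.06, "rx": 0, "ry": -1.5, "rz": 0}
    - {"tx": 1.4, "ty": -0.04, "tz": 0.13, "rx": 0, "ry": -2.02, "rz": 0}
    - {"tx": 1.4, "ty": -0.04, "tz": 0.13, "rx": 0, "ry": -2.02, "rz": 0}
    - {"tx": 1.4, "ty": -0.04, "tz": 0.13, "rx": 0, "ry": -2.02, "rz": 0}

```text
time: 6.55
ee_pos: [0.5803, 0.0861, 0.1382]
eef_rot: [1.626, 1.857, -0.668]
wrist_force: [-0.2, 4.5, 1.5]
opening: 0.561
grip_force: 50.0
```

```bash
python3 - <<'E'
from h import *
s=robot.state(); print(s["joint_pos"].round(3),s["wrist_force"],s["ft_torque"],s["grip_force"],s["opening"])
print(((s["ee_pos"]-M)@ey),s["ee_pos"][2]); a=np.radians(45)
print(units(pos(-.1035-.0235*np.cos(a)+.1706*np.sin(a),.1706*np.cos(a)+.0235*np.sin(a)),Rtool(45),s).round(3))
a=read_camera("scene")[150:400,180:460]; b=read_camera("top")[100:300,60:400]
o=np.zeros((600,800,3),np.uint8); a=cv2.resize(a,(560,500)); b=cv2.resize(b,(340,200)); cv2.imwrite("pics/lean1.png",a)
E
```

```text
[-0.591  0.982  0.039  1.691  0.805  1.028 -1.058] [-0.16527009  4.4591958   1.45963058] [ 1.24709598  0.17747517 -0.05621383] 49.99573091045022 0.5610922229925333
-0.003442458352221174 0.1382348918882245
[ 0.087 -0.016 -0.052 -0.004 -0.012 -0.029]
```

View pics/lean1.png

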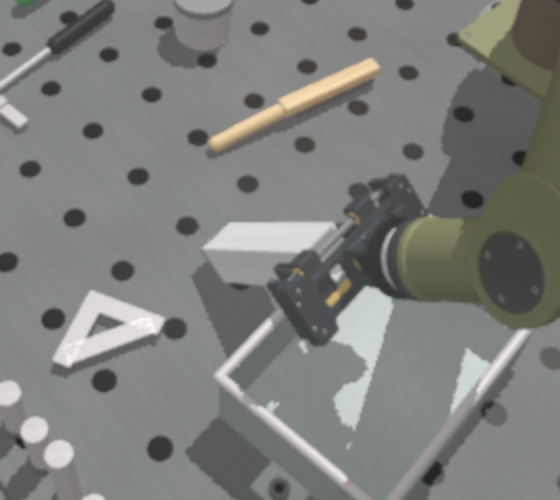

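move_arm:
  targets:
    - {"tx": 0, "ty": 0, "tz": 0, "rx": 0, "ry": 0, "rz": 0}
    - {"tx": 0, "ty": 0, "tz": 0, "rx": 0, "ry": 0, "rz": 0}
    - {"tx": 0, "ty": 0, "tz": 0, "rx": 0, "ry": 0, "rz": 0}
    - {"tx": 0, "ty": 0, "tz": 0, "rx": 0, "ry": 0, "rz": 0}
  grip: 1.0

```text
time: 7.15
ee_pos: [0.5787, 0.0846, 0.1375]
eef_rot: [1.621, 1.855, -0.676]
wrist_force: [0.1, 0.4, -0.1]
opening: 0.99
grip_force: 0.0
```

move_arm:
  targets:
    - {"tx": 0, "ty": 0, "tz": -0.7, "rx": 0, "ry": 0, "rz": 0}
    - {"tx": 0, "ty": 0, "tz": -1.5, "rx": 0, "ry": 0, "rz": 0}
    - {"tx": 0, "ty": 0, "tz": -2.5, "rx": 0, "ry": 0, "rz": 0}
    - {"tx": 0, "ty": 0, "tz": -3.2, "rx": 0, "ry": 0, "rz": 0}
    - {"tx": 0, "ty": 0, "tz": -3.2, "rx": 0, "ry": 0, "rz": 0}

```text
time: 7.78
ee_pos: [0.5669, 0.1771, 0.2284]
eef_rot: [1.62, 1.857, -0.669]
wrist_force: [0.2, 0.4, -0.2]
opening: 1.001
grip_force: 0.0
```

```bash
python3 - <<'E'
from h import *
s=robot.state(); print(s["joint_pos"].round(3),s["wrist_force"],s["ee_pos"],(s["ee_pos"]-M)@ey,s["time"])
import json
cv2.imwrite("pics/top3.png",read_camera("top"));
a=cv2.imread("pics/top3.png")[100:290,60:400]; a=cv2.resize(a,(680,380),interpolation=cv2.INTER_CUBIC); cv2.imwrite("pics/top3c.png",a)
C=cam("top")
# predicted corners of leaning pot
t=np.radians(45); A=np.cos(t)*ey+np.sin(t)*up; N=-np.sin(t)*ey+np.cos(t)*up; E=pos(-.1025,0)
print(proj(C,[E+k*ex+l*A+h*N for k in(-.025,.025) for l in (0,.2) for h in (0,.05)]).round(1).tolist())
E
```

```text
[-0.695  0.885 -0.005  1.542  0.68   1.281 -0.957] [ 0.15533615  0.44578615 -0.21103338] [0.56693872 0.17714179 0.22837019] 0.08859432413996178 7.775
[[227.7, 198.4], [241.5, 195.0], [154.7, 202.9], [168.0, 199.1], [224.7, 177.7], [238.4, 173.7], [151.5, 179.4], [164.7, 174.9]]
```

View pics/top3c.png

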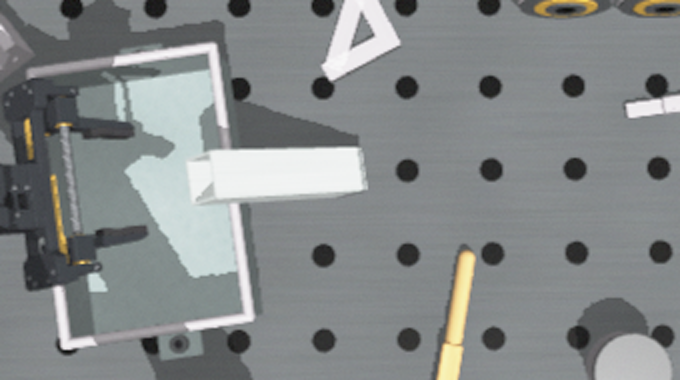

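```bash
cat > fk.py <<'E'
from h import *
from scipy.optimize import least_squares
D=[([1.24675951,0.68902627,-0.19459553,1.56528199,0.15733502,0.90247252,-0.21509074],[.21893768,-.58544837,.26079349],[3.09123373,.559132939,3.6e-5]),
([.673,.716,-.462,1.558,.368,.955,-.027],[.5494,-.29688,.26049],[-2.35093,-2.08388,.0022]),
([.251,.736,-.485,1.685,.434,.831,-.281],[.5961,-.032,.2195],[-2.055,-2.372,-.001]),
([-.298,.812,-.116,1.768,.721,.818,-.812],[.5875,.0421,.166],[1.827,2.104,-.399]),
([-.591,.982,.039,1.691,.805,1.028,-1.058],[.5803,.0861,.1382],[1.626,1.857,-.668]),
([-.695,.885,-.005,1.542,.68,1.281,-.957],[.5669,.1771,.2284],[1.62,1.857,-.669])]
e=lambda ax,a:R.from_euler(ax,a).as_matrix()
def fk(q,p):
    d1,d3,d5,d7,o1,o7,f,g,h=p
    T=e('z',-q[0]+o1); x=np.array([0,0,d1])
    T=T@e('y',q[1])@e('z',-q[2]); x=x+T@[f,0,d3]
    T=T@e('y',q[3]); x=x+T@[g,0,0]
    T=T@e('z',-q[4]); x=x+T@[0,0,d5]
    T=T@e('y',q[5]); x=x+T@[h,0,0]
    T=T@e('z',-q[6]+o7); return x+T@[0,0,d7],T
def f(p): return np.concatenate([np.r_[(fk(q,p)[0]-x)*5,(fk(q,p)[1]-R.from_rotvec(r).as_matrix()).ravel()] for q,x,r in D])
L=least_squares(f,[.3,.42,.4,.2,0,1.57,0,0,0]); PF=L.x
lo=np.array([-3.01,-.46,-1.47,.13,-1,.04,-2.66]); hi=np.array([3.01,2.08,1.51,2.56,4.14,2.09,2.66])
def ik(p,Rd,q0):
    g=lambda q:np.r_[(fk(q,PF)[0]-p)*5,(fk(q,PF)[1]-Rd).ravel(),.003*(q-q0)]
    S=least_squares(g,np.clip(q0,lo+.01,hi-.01),bounds=(lo,hi)); return S.x,np.abs(S.fun[:12]).max()
E
python3 - <<'E'
from fk import *
print(PF.round(3),np.abs(L.fun).max())
th0=45
q=robot.state()["joint_pos"]
for off in (0,20,35): # tool tilt = pot perpendicular + off (deg toward A)
  qq=q; print("off",off)
  for th in (45,30,15,0,-15,-30,-42):
    t=np.radians(th); A=np.cos(t)*ey+np.sin(t)*up; N=-np.sin(t)*ey+np.cos(t)*up
    G=pos(0,.094)+.006*N-(.139-.075)*A+.025*N     # grasp point 75 mm from foot
    Rd=Rtool(-th+off); tcp=G-.003*Rd[:,2]
    best=min((ik(tcp,Rd,x) for x in (qq,q,q+[.3,0,.5,0,-.8,0,.5],q+[0,0,-.5,0,-1.2,0,1],q+[0,0,.5,0,1,0,-1])),key=lambda r:r[1]+.005*np.abs(r[0]-qq).max()); qq=best[0]
    print(th,round(best[1],4),qq.round(2),tcp.round(3))
E
```

```text
[ 3.020e-01  6.400e-01  3.600e-01  3.400e-01 -4.100e-02  1.535e+00
 -6.000e-02  1.600e-02  1.000e-03] 0.053850036839117044
off 0
45 0.0 [ 0.71  1.33 -1.1   1.67  0.43  0.78 -0.13] [0.589 0.021 0.073]
30 0.0 [ 0.59  1.14 -0.95  1.73  0.51  0.7  -0.28] [0.589 0.018 0.091]
15 0.0 [ 0.41  0.98 -0.77  1.78  0.6   0.66 -0.45] [0.589 0.019 0.11 ]
0 0.0 [ 0.18  0.87 -0.57  1.8   0.71  0.69 -0.66] [0.588 0.026 0.128]
-15 0.0 [-0.07  0.83 -0.4   1.8   0.83  0.79 -0.87] [0.586 0.037 0.143]
-30 0.0 [-0.26  0.87 -0.33  1.78  0.95  0.99 -1.09] [0.584 0.051 0.155]
-42 0.0 [-0.41  0.93 -0.24  1.74  0.98  1.13 -1.18] [0.583 0.065 0.162]
off 20
45 0.0 [ 0.52  1.11 -0.86  1.76  0.55  0.63 -0.33] [0.589 0.022 0.073]
30 0.0 [ 0.32  0.96 -0.66  1.8   0.64  0.61 -0.51] [0.589 0.019 0.092]
15 0.0 [ 0.08  0.87 -0.45  1.82  0.76  0.65 -0.72] [0.589 0.02  0.11 ]
0 0.0 [-0.15  0.86 -0.28  1.82  0.86  0.76 -0.92] [0.588 0.027 0.128]
-15 0.0 [-0.36  0.9  -0.14  1.79  0.93  0.92 -1.08] [0.586 0.038 0.143]
-30 0.0 [-0.54  0.98 -0.04  1.74  0.96  1.1  -1.18] [0.584 0.052 0.155]
-42 0.0 [-0.65  1.07  0.04  1.69  0.96  1.25 -1.23] [0.583 0.065 0.161]
off 35
45 0.0 [ 0.29  0.98 -0.6   1.82  0.63  0.55 -0.5 ] [0.589 0.022 0.074]
30 0.0 [ 0.05  0.89 -0.38  1.83  0.74  0.58 -0.7 ] [0.589 0.019 0.092]
15 0.0 [-0.18  0.88 -0.19  1.83  0.85  0.68 -0.9 ] [0.589 0.021 0.11 ]
0 0.0 [-0.39  0.92 -0.05  1.8   0.91  0.84 -1.06] [0.588 0.028 0.127]
-15 0.0 [-0.56  1.    0.06  1.76  0.94  1.02 -1.16] [0.586 0.038 0.142]
-30 0.0 [-0.7   1.11  0.17  1.7   0.93  1.18 -1.2 ] [0.584 0.053 0.154]
-42 0.0 [-0.78  1.22  0.24  1.64  0.93  1.32 -1.23] [0.582 0.066 0.161]
```

```bash
python3 - <<'E'
from h import *
s=robot.state()
for n,z,ph in ((.06,.29,25),(0,.31,0),(-.07,.27,-20),(-.139-.015,.1707,-45),(-.139+.001,.1397,-45),(-.0682-.002,.0707+.002,-45)):
    print(n,z,ph,units(pos(n,z),Rtool(ph),s).round(2).tolist())
E
```

```text
0.06 0.29 25 [-1.57, 0.02, -0.63, -0.01, 2.02, -0.02]
0 0.31 0 [-2.99, 0.02, 0.09, -0.0, 4.52, -0.02]
-0.07 0.27 -20 [-3.51, 0.03, 2.03, -0.0, 6.52, -0.02]
-0.15400000000000003 0.1707 -45 [-3.23, 0.03, 5.27, 0.0, 9.02, -0.02]
-0.138 0.1397 -45 [-2.4, 0.03, 5.53, 0.0, 9.02, -0.02]
-0.0702 0.0727 -45 [-0.01, 0.03, 5.51, 0.0, 9.02, -0.02]
```

move_arm:
  targets:
    - {"tx": -0.8, "ty": 0.02, "tz": -0.32, "rx": 0, "ry": 1.0, "rz": 0}
    - {"tx": -1.57, "ty": 0.02, "tz": -0.63, "rx": 0, "ry": 2.0, "rz": 0}
    - {"tx": -2.2, "ty": 0.02, "tz": -0.3, "rx": 0, "ry": 3.0, "rz": 0}
    - {"tx": -2.7, "ty": 0.02, "tz": -0.1, "rx": 0, "ry": 4.0, "rz": 0}
    - {"tx": -3.1, "ty": 0.02, "tz": 0.6, "rx": 0, "ry": 5.0, "rz": 0}
    - {"tx": -3.4, "ty": 0.02, "tz": 1.4, "rx": 0, "ry": 6.0, "rz": 0}
    - {"tx": -3.6, "ty": 0.02, "tz": 2.3, "rx": 0, "ry": 7.0, "rz": -0.02}
    - {"tx": -3.55, "ty": 0.03, "tz": 3.3, "rx": 0, "ry": 8.0, "rz": -0.02}
    - {"tx": -3.4, "ty": 0.03, "tz": 4.3, "rx": 0, "ry": 9.0, "rz": -0.02}
    - {"tx": -3.23, "ty": 0.03, "tz": 5.27, "rx": 0, "ry": 9.02, "rz": -0.02}
    - {"tx": -3.0, "ty": 0.03, "tz": 5.5, "rx": 0, "ry": 9.02, "rz": -0.02}
    - {"tx": -3.0, "ty": 0.03, "tz": 5.5, "rx": 0, "ry": 9.02, "rz": -0.02}

```text
time: 9.32
ee_pos: [0.599, -0.0617, 0.1577]
eef_rot: [-1.617, -1.859, -0.67]
wrist_force: [0.9, 0.6, 0.6]
opening: 1.004
grip_force: 0.0
```

```bash
python3 - <<'E'
from h import *
s=robot.state(); print(s["joint_pos"].round(3),s["wrist_force"],s["time"])
for n,z,ph in ((-.0682,.0707,-45),): print(units(pos(n-.002,z+.002),Rtool(ph),s).round(3).tolist())
C=cam("wrist"); t=np.radians(45); A=np.cos(t)*ey+np.sin(t)*up; N=-np.sin(t)*ey+np.cos(t)*up; E=pos(-.1035,0)
pts=proj(C,[E+k*ex+l*A+.05*N for k,l in ((-.025,0),(-.025,.2),(.025,.2),(.025,0))]); 
im=read_camera("wrist"); cv2.polylines(im,[pts.astype(int)],True,(0,0,255),1); cv2.imwrite("pics/w3.png",im)
E
```

```text
[ 0.683  1.1   -0.71   1.461 -0.128  1.022  0.431] [0.93168222 0.57231406 0.64305941] 9.325
[-0.056, 0.037, 2.956, -0.014, -0.01, -0.002]
```

View pics/w3.png

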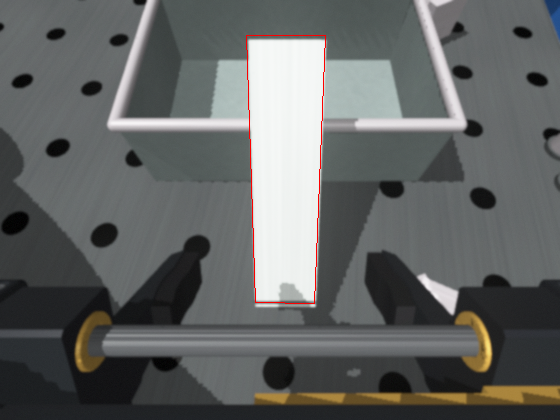

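move_arm:
  targets:
    - {"tx": -0.05, "ty": 0.03, "tz": 1.2, "rx": 0, "ry": 0, "rz": 0}
    - {"tx": -0.05, "ty": 0.03, "tz": 2.3, "rx": 0, "ry": 0, "rz": 0}
    - {"tx": -0.05, "ty": 0.03, "tz": 2.95, "rx": 0, "ry": 0, "rz": 0}
    - {"tx": -0.05, "ty": 0.03, "tz": 2.95, "rx": 0, "ry": 0, "rz": 0}
    - {"tx": -0.05, "ty": 0.03, "tz": 2.95, "rx": 0, "ry": 0, "rz": 0}

```text
time: 10.0
ee_pos: [0.5913, 0.0179, 0.0749]
eef_rot: [-1.621, -1.863, -0.673]
wrist_force: [1.1, -0.4, 0.6]
opening: 1.0
grip_force: 0.0
```

move_arm:
  targets:
    - {"tx": 0, "ty": 0, "tz": 0, "rx": 0, "ry": 0, "rz": 0}
    - {"tx": 0, "ty": 0, "tz": 0, "rx": 0, "ry": 0, "rz": 0}
    - {"tx": 0, "ty": 0, "tz": 0, "rx": 0, "ry": 0, "rz": 0}
    - {"tx": 0, "ty": 0, "tz": 0, "rx": 0, "ry": 0, "rz": 0}
    - {"tx": 0, "ty": 0, "tz": 0, "rx": 0, "ry": 0, "rz": 0}
  grip: 0.3
  squeeze: 50

```text
time: 10.62
ee_pos: [0.5901, 0.0179, 0.073]
eef_rot: [-1.62, -1.86, -0.671]
wrist_force: [-0.2, -0.9, 0.3]
opening: 0.563
grip_force: 50.0
```

```bash
python3 - <<'E'
from h import *
s=robot.state(); print(s["joint_pos"].round(3),s["wrist_force"],s["ft_torque"],s["time"],s["opening"],s["grip_force"])
R0=R.from_rotvec(s["eef_rot"]).as_matrix()
d=s["ee_pos"]-pos(0,.094); print("rel bar (l,n,z)",d@ex,d@ey,d[2], "pose err",units(s["ee_pos"],Rtool(-45),s)[3:])
for k in range(0,91,6):
    Q=R.from_rotvec(-np.radians(k)*ex).as_matrix()   # mouth goes down
    print(k,units(pos(0,.094)+Q@d,Q@R0,s).round(2).tolist())
E
```

```text
[ 0.592  1.201 -0.705  1.582 -0.123  0.764  0.429] [-0.18376947 -0.88335251  0.28043327] [-0.651756   -0.11967116  0.0265305 ] 10.625 0.5625522185878186 49.99688537791371
rel bar (l,n,z) 0.0009318409310752582 -0.07235473794963454 -0.02096762271267448 pose err [ 0.00304753  0.00049653 -0.00276075]
0 [0.0, 0.0, 0.0, 0.0, 0.0, 0.0]
6 [0.1, 0.0, -0.17, -0.0, -0.6, -0.0]
12 [0.22, 0.0, -0.32, -0.0, -1.2, -0.0]
18 [0.36, 0.0, -0.47, -0.0, -1.8, -0.0]
24 [0.51, 0.0, -0.59, -0.0, -2.4, -0.0]
30 [0.68, 0.0, -0.7, -0.0, -3.0, -0.0]
36 [0.85, 0.0, -0.8, -0.0, -3.6, -0.0]
42 [1.03, -0.0, -0.87, -0.0, -4.2, -0.0]
48 [1.22, -0.0, -0.93, -0.0, -4.8, -0.0]
54 [1.41, -0.0, -0.96, -0.0, -5.4, -0.0]
60 [1.61, -0.0, -0.97, -0.0, -6.0, -0.0]
66 [1.81, -0.0, -0.97, -0.0, -6.6, -0.0]
72 [2.0, -0.0, -0.94, -0.0, -7.2, -0.0]
78 [2.2, -0.0, -0.89, -0.0, -7.8, -0.0]
84 [2.38, -0.0, -0.83, -0.0, -8.4, -0.0]
90 [2.56, -0.0, -0.74, -0.0, -9.0, -0.0]
```

move_arm:
  targets:
    - {"tx": 0.1, "ty": 0, "tz": -0.17, "rx": 0, "ry": -0.6, "rz": 0}
    - {"tx": 0.22, "ty": 0, "tz": -0.32, "rx": 0, "ry": -1.2, "rz": 0}
    - {"tx": 0.36, "ty": 0, "tz": -0.46, "rx": 0, "ry": -1.8, "rz": 0}
    - {"tx": 0.51, "ty": 0, "tz": -0.58, "rx": 0, "ry": -2.4, "rz": 0}
    - {"tx": 0.68, "ty": 0, "tz": -0.69, "rx": 0, "ry": -3.0, "rz": 0}
    - {"tx": 0.85, "ty": 0, "tz": -0.79, "rx": 0, "ry": -3.6, "rz": 0}
    - {"tx": 0.85, "ty": 0, "tz": -0.79, "rx": 0, "ry": -3.6, "rz": 0}

```text
time: 11.5
ee_pos: [0.5898, 0.0234, 0.1205]
eef_rot: [-1.977, -2.282, -0.159]
wrist_force: [0.0, 3.8, 0.4]
opening: 0.566
grip_force: 50.0
```

```bash
cat > chk.py <<'E'
from h import *
s=robot.state(); print(s["joint_pos"].round(3),s["wrist_force"],s["ft_torque"],s["time"],s["opening"])
R0=R.from_rotvec(s["eef_rot"]).as_matrix(); ph=np.degrees(np.arctan2(-R0[:,2]@ey,R0[:,2]@-up)); print("tilt",ph)
d=s["ee_pos"]-pos(0,.094); N=-R0[:,2]; print("l,along N (nominal .0345-.037)",d@ex,d@N,"along A",d@R0[:,0])
E
python3 chk.py
```

```text
[ 0.106  0.856 -0.252  1.762  0.06   0.552  0.03 ] [0.04386695 3.81792932 0.41439503] [ 1.00947972 -0.07513002 -0.02417246] 11.5 0.5658806133808153
tilt -9.066232275183772
l,along N (nominal .0345-.037) 0.0014390583848068862 0.03665272938134962 along A -0.06180344605911185
```

move_arm:
  targets:
    - {"tx": 0.09, "ty": 0, "tz": -0.13, "rx": 0, "ry": -0.5, "rz": 0}
    - {"tx": 0.18, "ty": 0, "tz": -0.25, "rx": 0, "ry": -1.0, "rz": 0}
    - {"tx": 0.3, "ty": 0, "tz": -0.37, "rx": 0, "ry": -1.5, "rz": 0}
    - {"tx": 0.41, "ty": 0, "tz": -0.47, "rx": 0, "ry": -2.0, "rz": 0}
    - {"tx": 0.54, "ty": 0, "tz": -0.57, "rx": 0, "ry": -2.5, "rz": 0}
    - {"tx": 0.67, "ty": 0, "tz": -0.65, "rx": 0, "ry": -3.0, "rz": 0}
    - {"tx": 0.67, "ty": 0, "tz": -0.65, "rx": 0, "ry": -3.0, "rz": 0}

```text
time: 12.38
ee_pos: [0.5867, 0.0446, 0.148]
eef_rot: [1.866, 2.15, -0.345]
wrist_force: [-1.3, 5.1, 1.0]
opening: 0.561
grip_force: 50.0
```

```bash
python3 chk.py
```

```text
[-0.489  0.848  0.27   1.79   0.282  0.601 -0.4  ] [-1.26133907  5.14257209  1.00450852] [1.72972454 0.29585409 0.01401257] 12.375 0.5613136140382058
tilt 20.8612000213907
l,along N (nominal .0345-.037) 0.0012747536530731626 0.03425263669215001 along A -0.061697094764855895
```

move_arm:
  targets:
    - {"tx": 0.09, "ty": 0, "tz": -0.17, "rx": 0, "ry": -0.5, "rz": 0}
    - {"tx": 0.18, "ty": 0, "tz": -0.29, "rx": 0, "ry": -1.0, "rz": 0}
    - {"tx": 0.3, "ty": 0, "tz": -0.41, "rx": 0, "ry": -1.5, "rz": 0}
    - {"tx": 0.41, "ty": 0, "tz": -0.51, "rx": 0, "ry": -2.0, "rz": 0}
    - {"tx": 0.49, "ty": 0, "tz": -0.57, "rx": 0, "ry": -2.3, "rz": 0}
    - {"tx": 0.49, "ty": 0, "tz": -0.57, "rx": 0, "ry": -2.3, "rz": 0}
    - {"tx": 0.49, "ty": 0, "tz": -0.57, "rx": 0, "ry": -2.3, "rz": 0}
    - {"tx": 0.49, "ty": 0, "tz": -0.57, "rx": 0, "ry": -2.3, "rz": 0}
    - {"tx": 0.49, "ty": 0, "tz": -0.57, "rx": 0, "ry": -2.3, "rz": 0}
    - {"tx": 0.49, "ty": 0, "tz": -0.57, "rx": 0, "ry": -2.3, "rz": 0}

```text
time: 13.62
ee_pos: [0.583, 0.0695, 0.1614]
eef_rot: [1.635, 1.878, -0.655]
wrist_force: [-1.8, 5.8, 0.2]
opening: 0.563
grip_force: 50.0
```

```bash
python3 chk.py; python3 - <<'E'
from h import *
for n in ("top","scene"):
    im=read_camera(n); cv2.imwrite(f"pics/pour_{n}.png",im)
    for d in cut_out(n,"bolt1")[:5]: print(n,d["conf"],np.round(d["bbox"]))
a=cv2.resize(cv2.imread("pics/pour_top.png")[110:290,60:260],(400,360)); b=cv2.resize(cv2.imread("pics/pour_scene.png")[200:420,270:470],(396,436))
o=np.zeros((436,800,3),np.uint8); o[:360,:400]=a; o[:,402:798]=b; cv2.imwrite("pics/pour.png",o)
E
```

```text
[-0.815  1.009  0.527  1.724  0.396  0.785 -0.64 ] [-1.84832028  5.78962954  0.21978787] [1.8631523  0.28463064 0.02369921] 13.625 0.5626120518925681
tilt 43.60913539323776
l,along N (nominal .0345-.037) 0.0010750247801283948 0.03481928416169286 along A -0.06112686232320063
top 0.54 [132. 217.   4.   6.]
top 0.31 [239. 116.  37.  51.]
scene 0.72 [382. 355.  22.  23.]
scene 0.59 [358. 345.   9.  32.]
scene 0.49 [379. 340.  24.  25.]
```

View pics/pour.png

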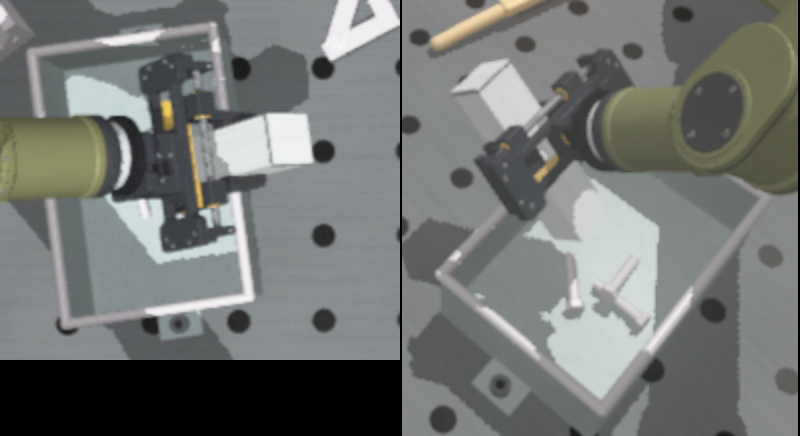

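```bash
python3 - <<'E'
from h import *
s=robot.state(); R0=R.from_rotvec(s["eef_rot"]).as_matrix(); d=s["ee_pos"]-pos(0,.094); d=d+.0005*-R0[:,2]
for k in list(range(8,81,8))+[84,88.6]:
    Q=R.from_rotvec(np.radians(k)*ex).as_matrix(); print(k,units(pos(0,.094)+Q@d,Q@R0,s).round(2).tolist())
E
```

```text
8 [-0.11, 0.0, 0.21, -0.0, 0.8, -0.0]
16 [-0.18, 0.0, 0.44, -0.0, 1.6, -0.0]
24 [-0.23, 0.0, 0.69, -0.0, 2.4, -0.0]
32 [-0.24, 0.0, 0.93, -0.0, 3.2, -0.0]
40 [-0.21, 0.0, 1.18, -0.0, 4.0, -0.0]
48 [-0.15, 0.0, 1.42, -0.0, 4.8, -0.0]
56 [-0.06, 0.0, 1.64, -0.0, 5.6, -0.01]
64 [0.06, 0.0, 1.86, -0.0, 6.4, -0.01]
72 [0.22, 0.0, 2.05, -0.0, 7.2, -0.01]
80 [0.39, 0.0, 2.22, -0.01, 8.0, -0.01]
84 [0.49, 0.0, 2.3, -0.01, 8.4, -0.01]
88.6 [0.61, 0.0, 2.38, -0.01, 8.86, -0.01]
```

move_arm:
  targets:
    - {"tx": -0.11, "ty": 0, "tz": 0.21, "rx": 0, "ry": 0.8, "rz": 0}
    - {"tx": -0.18, "ty": 0, "tz": 0.44, "rx": 0, "ry": 1.6, "rz": 0}
    - {"tx": -0.23, "ty": 0, "tz": 0.69, "rx": 0, "ry": 2.4, "rz": 0}
    - {"tx": -0.24, "ty": 0, "tz": 0.93, "rx": 0, "ry": 3.2, "rz": 0}
    - {"tx": -0.21, "ty": 0, "tz": 1.18, "rx": 0, "ry": 4.0, "rz": 0}
    - {"tx": -0.15, "ty": 0, "tz": 1.42, "rx": 0, "ry": 4.8, "rz": 0}
    - {"tx": -0.06, "ty": 0, "tz": 1.64, "rx": 0, "ry": 5.6, "rz": 0}
    - {"tx": 0.06, "ty": 0, "tz": 1.86, "rx": 0, "ry": 6.4, "rz": 0}
    - {"tx": 0.22, "ty": 0, "tz": 2.05, "rx": 0, "ry": 7.2, "rz": 0}
    - {"tx": 0.39, "ty": 0, "tz": 2.22, "rx": 0, "ry": 8.0, "rz": 0}
    - {"tx": 0.39, "ty": 0, "tz": 2.22, "rx": 0, "ry": 8.0, "rz": 0}

```text
time: 15.2
ee_pos: [0.5885, 0.0114, 0.0847]
eef_rot: [-1.727, -1.96, -0.554]
wrist_force: [0.1, -0.3, -3.4]
opening: 0.559
grip_force: 50.0
```

```bash
python3 chk.py; python3 - <<'E'
from h import *
s=robot.state(); print(units(pos(-.0702,.0727),Rtool(-45),s).round(3))
# foot edge in scene/wrist
m=cut_out("wrist","pot")[0]; print(m["conf"],m["bbox"])
C=cam("wrist")
for th in (34,38,42,45):
    t=np.radians(th);A=np.cos(t)*ey+np.sin(t)*up; N=-np.sin(t)*ey+np.cos(t)*up; c=pos(0,.094)+.006*N
    for s0 in (.137,.139,.141): print(th,s0,proj(C,[c-s0*A+.05*N-.025*ex,c+(.2-s0)*A+.05*N-.025*ex]).round(0).tolist(), end=" ")
    print()
E
```

```text
[ 0.513  1.093 -0.613  1.643 -0.099  0.69   0.355] [ 0.12185211 -0.30410936 -3.39733834] [-1.04227753 -0.21381606 -0.06369852] 15.2 0.5592632329346229
tilt -35.95325125644352
l,along N (nominal .0345-.037) -0.001508272292042303 0.03854524399901321 along A -0.06903069410845435
[-0.007  0.037  0.364  0.014  0.905 -0.066]
0.94 [286.8, 171.7, 78.1, 269.3]
34 0.137 [[233.0, 445.0], [196.0, -69.0]] 34 0.139 [[233.0, 448.0], [197.0, -60.0]] 34 0.141 [[233.0, 451.0], [197.0, -52.0]] 
38 0.137 [[236.0, 431.0], [193.0, -59.0]] 38 0.139 [[236.0, 433.0], [194.0, -50.0]] 38 0.141 [[237.0, 436.0], [195.0, -42.0]] 
42 0.137 [[239.0, 416.0], [191.0, -48.0]] 42 0.139 [[239.0, 419.0], [192.0, -38.0]] 42 0.141 [[240.0, 421.0], [193.0, -29.0]] 
45 0.137 [[241.0, 406.0], [189.0, -37.0]] 45 0.139 [[241.0, 408.0], [190.0, -28.0]] 45 0.141 [[242.0, 410.0], [191.0, -18.0]]
```

move_arm:
  targets:
    - {"tx": 0, "ty": 0.02, "tz": 0.13, "rx": 0, "ry": 0.3, "rz": -0.02}
    - {"tx": 0, "ty": 0.03, "tz": 0.24, "rx": 0, "ry": 0.6, "rz": -0.05}
    - {"tx": 0, "ty": 0.03, "tz": 0.31, "rx": 0, "ry": 0.85, "rz": -0.06}
    - {"tx": 0, "ty": 0.03, "tz": 0.31, "rx": 0, "ry": 0.85, "rz": -0.06}

```text
time: 15.75
ee_pos: [0.5899, 0.0248, 0.0776]
eef_rot: [-1.617, -1.874, -0.668]
wrist_force: [-1.4, 0.0, -3.1]
opening: 0.564
grip_force: 50.0
```

```bash
python3 chk.py; python3 - <<'E'
from h import *
s=robot.state(); print(units(pos(-.0702,.0727),Rtool(-45),s).round(3))
E
```

```text
[ 0.578  1.187 -0.699  1.593 -0.132  0.754  0.432] [-1.37429647  0.01293613 -3.09617604] [-1.14055606 -0.21061133 -0.00881333] 15.75 0.5638448737761023
tilt -44.530855056150344
l,along N (nominal .0345-.037) 0.0017492792321454021 0.034203382442373496 along A -0.05816032285978378
[-0.17  -0.045  0.004 -0.004  0.047  0.048]
```

move_arm:
  targets:
    - {"tx": -0.07, "ty": -0.02, "tz": 0, "rx": 0, "ry": 0, "rz": 0}
    - {"tx": -0.14, "ty": -0.04, "tz": 0, "rx": 0, "ry": 0.04, "rz": 0.03}
    - {"tx": -0.14, "ty": -0.04, "tz": 0, "rx": 0, "ry": 0.04, "rz": 0.03}
    - {"tx": -0.14, "ty": -0.04, "tz": 0, "rx": 0, "ry": 0.04, "rz": 0.03}

```text
time: 16.25
ee_pos: [0.5893, 0.0215, 0.0752]
eef_rot: [-1.616, -1.866, -0.671]
wrist_force: [0.6, 0.1, -2.3]
opening: 0.562
grip_force: 50.0
```

```bash
python3 chk.py; python3 - <<'E'
from h import *
s=robot.state(); print(units(pos(-.0702,.0727),Rtool(-45),s).round(3))
# check foot with overlay in top camera
im=read_camera("top"); m=cut_out("top","pot"); print([(x["conf"],x["bbox"]) for x in m[:1]])
E
```

```text
[ 0.585  1.194 -0.7    1.589 -0.132  0.759  0.437] [ 0.567047    0.0586492  -2.28570389] [-0.95250696 -0.14602151 -0.00853111] 16.25 0.5616125485737314
tilt -44.89457592565291
l,along N (nominal .0345-.037) 0.0006621997835843629 0.03509345946693624 along A -0.06191462913728964
[-0.071 -0.017  0.016 -0.003  0.011  0.031]
[(0.82, [189.6, 189.4, 67.0, 27.9])]
```

move_arm:
  targets:
    - {"tx": -0.06, "ty": 0, "tz": 0.01, "rx": 0, "ry": 0, "rz": 0}
    - {"tx": -0.08, "ty": 0, "tz": 0.02, "rx": 0, "ry": 0, "rz": 0}
    - {"tx": -0.08, "ty": 0, "tz": 0.02, "rx": 0, "ry": 0, "rz": 0}

```text
time: 16.73
ee_pos: [0.5894, 0.0216, 0.0747]
eef_rot: [-1.612, -1.864, -0.674]
wrist_force: [-2.8, 0.2, 9.0]
opening: 0.561
grip_force: 50.0
```

```bash
python3 chk.py
```

```text
[ 0.587  1.197 -0.702  1.586 -0.133  0.763  0.44 ] [-2.76401411  0.15433439  9.03458052] [0.20343776 0.43950065 0.20882388] 16.725 0.5605957753197175
tilt -45.145473384882465
l,along N (nominal .0345-.037) 0.0007201211531896386 0.035024207231646176 along A -0.06206459033748308
```

move_arm:
  targets:
    - {"tx": 0.03, "ty": 0, "tz": 0, "rx": 0, "ry": 0, "rz": 0}
    - {"tx": 0.03, "ty": 0, "tz": 0, "rx": 0, "ry": 0, "rz": 0}

```text
time: 16.98
ee_pos: [0.5893, 0.0217, 0.0747]
eef_rot: [-1.614, -1.865, -0.673]
wrist_force: [-1.7, -0.1, 8.3]
opening: 0.565
grip_force: 50.0
```

move_arm:
  targets:
    - {"tx": 0, "ty": 0, "tz": 0, "rx": 0, "ry": 0, "rz": 0}
    - {"tx": 0, "ty": 0, "tz": 0, "rx": 0, "ry": 0, "rz": 0}
    - {"tx": 0, "ty": 0, "tz": 0, "rx": 0, "ry": 0, "rz": 0}
    - {"tx": 0, "ty": 0, "tz": 0, "rx": 0, "ry": 0, "rz": 0}
  grip: 1.0

```text
time: 17.48
ee_pos: [0.5894, 0.0205, 0.0727]
eef_rot: [-1.617, -1.866, -0.671]
wrist_force: [-0.3, -0.5, 0.8]
opening: 0.985
grip_force: 0.0
```

move_arm:
  targets:
    - {"tx": 0, "ty": 0, "tz": -0.7, "rx": 0, "ry": 0, "rz": 0}
    - {"tx": 0, "ty": 0, "tz": -1.5, "rx": 0, "ry": 0, "rz": 0}
    - {"tx": 0, "ty": 0, "tz": -2.5, "rx": 0, "ry": 0, "rz": 0}
    - {"tx": 0, "ty": 0, "tz": -3.5, "rx": 0, "ry": 0, "rz": 0}
    - {"tx": -1.0, "ty": 0, "tz": -4.5, "rx": 0, "ry": 0, "rz": 0}
    - {"tx": -1.0, "ty": 0, "tz": -4.5, "rx": 0, "ry": 0, "rz": 0}

```text
time: 18.23
ee_pos: [0.6118, -0.1397, 0.1708]
eef_rot: [-1.629, -1.864, -0.671]
wrist_force: [-0.7, -0.1, -1.0]
opening: 0.996
grip_force: 0.0
```

```bash
python3 - <<'E'
from h import *
s=robot.state(); print(s["wrist_force"],s["time"],s["ee_pos"])
a=read_camera("top"); print([(round(x["conf"],2),x["bbox"]) for x in cut_out("top","bolt1")[:4]],cut_out("top","pot")[0]["bbox"])
for t in ("brush","magnet_square","chipping_hammer","tin"): print(t,cut_out("top",t)[0]["bbox"])
b=read_camera("scene"); print([(round(x["conf"],2),x["bbox"]) for x in cut_out("scene","bolt1")[:4]])
a=cv2.resize(a[110:290,60:260],(400,360)); b=cv2.resize(b[200:420,270:470],(396,436))
o=np.zeros((436,800,3),np.uint8); o[:360,:400]=a; o[:,402:798]=b; cv2.imwrite("pics/end.png",o)
E
```

```text
[-0.69109389 -0.06322184 -0.95173102] 18.225 [ 0.61184435 -0.13974085  0.17076182]
[(0.71, [121.1, 198.3, 32.1, 4.4]), (0.69, [141.9, 186.8, 26.7, 23.4]), (0.5, [128.2, 205.2, 11.3, 23.2])] [195.6, 188.9, 87.1, 24.4]
brush [197.2, 188.6, 86.8, 26.5]
magnet_square [240.1, 115.5, 38.1, 52.1]
chipping_hammer [198.4, 188.5, 86.9, 34.4]Traceback (most recent call last):
  File "<stdin>", line 4, in <module>
IndexError: list index out of range
```

```bash
python3 - <<'E'
from h import *
a=read_camera("top");b=read_camera("scene"); a=cv2.resize(a[110:290,60:260],(400,360)); b=cv2.resize(b[170:420,230:430],(349,436))
o=np.zeros((436,800,3),np.uint8); o[:360,:400]=a; o[:,402:751]=b; cv2.imwrite("pics/end.png",o)
print(cut_out("top","pot")[0]["bbox"])
E
```

```text
[196.6, 189.4, 87.9, 29.6]
```

View pics/end.png

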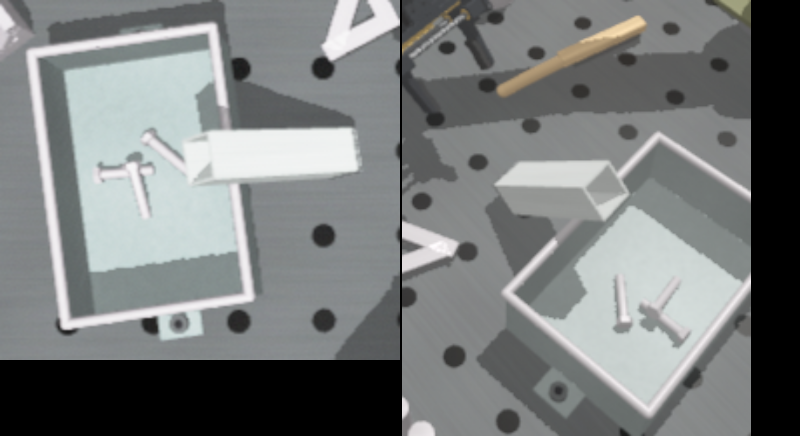

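The three bolts lie on the bin floor (top crop around (125,175) and (165,150)). The empty pot leans on the right rim, mouth at (200,155) and foot at (355,150), with the gripper clear.

```bash
python3 -c "
from workcell import robot; print(robot.sign_off())"
```

```text
the job is handed in; nothing more can be done
None
```

The job is handed in at about 18 s: all three bolts are in the bin, and the empty pot leans at rest on the right-hand rim with the arm clear. I saw no sign that the other things moved, but the arm partly hid them in the last check.

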